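# Put out the walnuts in a shallow dish

## Robot

A 6-joint arm with a two-finger parallel gripper is mounted at the origin on a cart in front of the work surface, level with it; the furniture and walls round the work are solid. World frame = base frame: x ahead of the robot, y to its left, z up, the work surface at z = 0. Lengths are in m, angles in rad, forces in N, time in s.
With the tool pointing down it reaches from about 0.35 to 1 m from the base axis. Payload 7.1 kg.
Tool frame: the origin (TCP) lies at the very end of the fingers, on their centre line; the grasp point (between the pads) lies 19 mm behind it (pinch_z is the distance from the TCP to the grasp point, in m); x points along the fingers, z is the direction in which the jaws open and shut, and the axes are right-handed (so a half turn about x gives the same grasp; the last joint's range is limited). The gripper opens to 85 mm and grips with 20 to 120 N. Pads are 22 mm wide; open, the fingers measure 114 mm over their backs; the gripper's body (76 mm by 85 mm) begins 54 mm behind the grasp point. The pads swing forward as they close: fully open they stand 13 mm farther back than shut.
Start: joints at [-1.261, 0.423, 1.63, -0, 1.089, -0.019], TCP at [0.202, -0.591, 0.231] pointing down, gripper open.
Joint ranges: [-3, 3], [-0.9, 2.11], [0.09, 2.58], [-1.31, 4.45], [0.11, 2.69], [-2.54, 2.54]. Speed limits (rad/s): [2.39, 2.39, 3.01, 3.14, 3.14, 3.14].

## Interface

Orientations are given as a unit quaternion [x, y, z, w].
In Python, from rig import * gives the robot as it stands.
- The arm moves only by the tool play_rows, never from a script. Its argument "deltas" is a list of rows, each a list of 7 numbers: the shift along the tool's x, y, z in cm, then the turn, a rotation vector about the tool's x, y, z in rad, then the closure, from -1 (fully open) to 1 (shut). In form: [[x, y, z, ax, ay, az, jaw], ...]. A call has 1 to 20 rows; each row is the pose to reach, as a shift and turn from the pose commanded when the call began, along the tool's axes at that moment; what a row does not reach only later rows make up. A row lasts 1/12 s, in which the tool goes at most 41.7 mm and 7.16 degrees, less where a joint would pass 70% of its speed; a pose out of reach is approached as far as the arm can. A call with a gripper value outside its range is refused whole. The fingers move at their own pace and stop on an object; the grip force is fixed at half the most. Time passes only in rows, so rows that repeat a pose let the fingers close. It gives the time, the measured TCP pose, the force and the opening at its end, in the units of the state.
- read_state(): the state, without advancing time (a new reading comes with each control period).
- snapshot(name): name is "scene" or "top" or "wrist"; returns the picture (480x640x3 uint8, red, green, blue); there is no depth.
- get_calibration(name): a dict with "intrinsics" (3x3 intrinsics, pixels), "rvec" (rotation vector, rad) and "tvec" (3), from world to camera coordinates, as OpenCV has them. Camera axes: x right, y down, z forward; pixel columns grow to the right and rows downward; lengths in m; the calibration is good to about 2 mm. A picture is of the moment at which its call begins: read the wrist's pose just before it. get_calibration takes no time and is no camera call; for the wrist camera it gives the pose at the moment of the call.
- close_job(): hands the job in, once; it reports no verdict.
The state is a dict: "time": time; "joints": joint angles; "dq": joint speeds; "tau": joint torques, N m; "tool_pos": TCP position; "tool_rot": TCP orientation; "contact_force": force on the tool from outside, world axes, zero at the start; "wrist_torque": the same for the moment, N m; "width": opening from 0.0 (shut) to 1.0 (fully open).
Only numpy, scipy, OpenCV 4.12 (cv2) and the standard library are available. Lean on these libraries where they do the work, as an engineer would, in place of code of your own. Each camera call takes 0.05 s, during which the arm holds its last target.

## Task

Push the blue shutter of the clear food keeper all the way back until it clicks open, then pick the keeper up and pour all four walnuts into the shallow blue dish. Lower the spout close over the dish before you tip it, so that no walnut drops from high up or ends up outside the dish. Then stand the keeper upright on the worktop again, leaving the dish and the other things where they are.

Things in the scene. Friction and masses are not known exactly. Their poses are not given: they have to be found in the camera images.
- keeper: Clear plastic food keeper, white rims, blue sliding shutter on top; 172 mm long (x), 62 mm wide (y), lid at z = 66, side rails to z = 72 mm; about 0.6 kg with walnuts, loose. Origin on its underside, 78 mm ahead of the rear wall; the nose with the spout points along -x, z is up. Flat floor from x = -22 to +78 mm. A push of over about 2 N on its top slides or tips it.
- spout (a point): Middle of the pouring lip at the nose, at (-92, 0, 66) mm in the keeper's frame, axes as the keeper's. From the floor's front edge the front wall slopes up to this lip at 43 degrees, so walnuts start to roll out when the nose is tipped down by more than that; about 65 degrees empties it.
- keeper_middle (a point): Middle of the keeper's inside, at (-5, 0, 33) mm in the keeper's frame.
- keeper_grip (a point): A good place to grip the keeper, at (30, 0, 42) mm in its frame, near its centre of mass and behind the opened shutter: squeeze it across its two long sides, which are flat, upright and parallel, 62 mm apart.
- shutter (a joint): Travel of the blue shutter in m: 0 = closed over the opening (72 x 56 mm) at the nose; it slides to the rear (keeper's +x) up to its stop, 0.068 = fully open. Light sliding, about 0.15 N, then a sprung detent of about 1.2 N is passed at 0.062; beyond 0.064 it has clicked and stays open. If not clicked, its own weight shuts it when the nose is tipped down.
- thumb_bar (a point): Top middle of the raised bar across the shutter, by which it is pushed from the nose side. Bar 10 mm thick (keeper's x), 40 mm wide (y); its top is at z = 86 mm, 15 mm above the shutter's plate. It lies at (-78 + travel, 0, 86) mm in the keeper's frame.
- dish: Shallow round blue-glazed dish, 166 mm across the rim, 30 mm high, 4 mm wall, flat inner floor about 100 mm across at z = 6 mm, 0.5 kg, loose. Origin: centre of its underside; z up.
- mug_1: White mug, 82 x 112 x 94 mm, loose bystander, origin under its middle.
- tumbler: Clear drinking glass, 84 mm across, 89 mm high, loose bystander, origin under its middle.
- serving_bowl: White bowl, 130 mm across, 58 mm high, loose bystander, origin under its middle.
- walnut_1: Walnut 1 in its shell, 30 mm long (x), 26 mm thick, 14 g, loose in the keeper at the start; origin on its underside as it first lies.
- walnut_2: Walnut 2 in its shell, 30 mm long (x), 26 mm thick, 14 g, loose in the keeper at the start; origin on its underside as it first lies.
- walnut_3: Walnut 3 in its shell, 30 mm long (x), 26 mm thick, 14 g, loose in the keeper at the start; origin on its underside as it first lies.
- walnut_4: Walnut 4 in its shell, 30 mm long (x), 26 mm thick, 14 g, loose in the keeper at the start; origin on its underside as it first lies.
- walnut_1_center (a point): Centre of walnut 1.
- walnut_2_center (a point): Centre of walnut 2.
- walnut_3_center (a point): Centre of walnut 3.
- walnut_4_center (a point): Centre of walnut 4.
Not all that is in view belongs to the job. Leave any red or turquoise look-alike of the keeper alone.

How it is judged:
On the way, in this order (a step that is already met when the one before it is completed fails the run):
1. the shutter is pushed fully back and has clicked (travel over 64 mm) with the keeper standing upright on the worktop and all walnuts in it (value of joint shutter above 0.064 m and angle between keeper's own z axis and vertical below 0.2 rad and height (world z) of keeper below 0.01 m and distance between each of walnut_1_center, walnut_2_center, walnut_3_center, walnut_4_center and keeper_middle below 0.09 m), for 0.2 s.
2. the spout is over the dish (within 85 mm of its centre) and lower than 100 mm above its underside, with the shutter still open and all walnuts still in the keeper (value of joint shutter above 0.062 m and horizontal distance between spout and dish below 0.085 m and z of spout in the frame of dish below 0.1 m and distance between each of walnut_1_center, walnut_2_center, walnut_3_center, walnut_4_center and keeper_middle below 0.09 m), for 0.1 s.
3. all four walnuts lie in the dish (horizontal distance between each of walnut_1_center, walnut_2_center, walnut_3_center, walnut_4_center and dish below 0.072 m and z of each of walnut_1_center, walnut_2_center, walnut_3_center, walnut_4_center in the frame of dish below 0.055 m), for 0.2 s.
At the end, for the whole second after the job is handed in: All four walnuts lie still in the dish (centres within 72 mm of its centre and less than 55 mm above its underside), the dish stands level within 40 mm of where it was, and the keeper stands upright (within 0.1 rad) and still on the worktop, released (all of step 3 and linear speed of each of walnut_1, walnut_2, walnut_3, walnut_4 below 0.05 m/s and angle between each of dish, keeper's own z axis and vertical below 0.1 rad and distance of dish from where it was at the start of the episode below 0.04 m and height (world z) of keeper below 0.01 m and linear speed of keeper below 0.03 m/s); the robot touches nothing.
It fails at once if a walnut is outside both the keeper and the dish ((distance between walnut_1_center and keeper_middle above 0.13 m and horizontal distance between walnut_1_center and dish above 0.095 m) or (distance between walnut_2_center and keeper_middle above 0.13 m and horizontal distance between walnut_2_center and dish above 0.095 m) or (distance between walnut_3_center and keeper_middle above 0.13 m and horizontal distance between walnut_3_center and dish above 0.095 m) or (distance between walnut_4_center and keeper_middle above 0.13 m and horizontal distance between walnut_4_center and dish above 0.095 m)).
It fails at once if a walnut is out of the keeper more than 130 mm above the dish's underside ((distance between walnut_1_center and keeper_middle above 0.115 m and z of walnut_1_center in the frame of dish above 0.13 m) or (distance between walnut_2_center and keeper_middle above 0.115 m and z of walnut_2_center in the frame of dish above 0.13 m) or (distance between walnut_3_center and keeper_middle above 0.115 m and z of walnut_3_center in the frame of dish above 0.13 m) or (distance between walnut_4_center and keeper_middle above 0.115 m and z of walnut_4_center in the frame of dish above 0.13 m)).
It fails at once if the dish is shoved more than 40 mm (distance of dish from where it was at the start of the episode above 0.04 m).
It fails at once if another thing on the worktop is shifted more than 30 mm (distance of any of mug_1, tumbler, serving_bowl from where it was at the start of the episode above 0.03 m).
It also fails if it takes over 72 s, if anything falls off the work surface, if the arm or the gripper's body presses on something with over 40 N, if the wrist force passes 120 N, or if a joint passes its speed limit or range.

## Working session

There is one attempt and no reset: what is moved stays moved. The work goes in short steps, Python scripts to look and compute and a tool call to move; the robot and the scene stay as the last step left them, time stands still between calls to the robot, and variables do not carry over. Pictures are saved under pics/ and viewed, and the job is handed in when it is done.

Besides the shell and the picture viewer there is one more tool, called after "Call:" by a JSON object that holds its "api" and its "payload". play_rows: Moves the arm, as the interface text tells. Its arguments: {"type":"object","properties":{"deltas":{"type":"array","items":{"type":"array","items":{"type":"number"}}}},"required":["deltas"]}

```bash
mkdir -p pics; ls; cat > h.py <<'E'
from rig import *
import numpy as np, cv2
from scipy.spatial.transform import Rotation as R
def snap(n,f):
    im=np.array(snapshot(n)); cv2.imwrite('pics/'+f+'.png',im[:,:,::-1]); return im
def ray(n,uv,z,c=None):
    c=c or get_calibration(n); K=np.array(c['intrinsics']);Rm=cv2.Rodrigues(np.array(c['rvec'],float))[0];t=np.array(c['tvec'],float).ravel()
    o=-Rm.T@t; d=Rm.T@np.linalg.inv(K)@np.array([uv[0],uv[1],1.]); return o+d*(z-o[2])/d[2]
def proj(n,p,c=None):
    c=c or get_calibration(n)
    return cv2.projectPoints(np.array(p,float).reshape(-1,1,3),np.array(c['rvec'],float),np.array(c['tvec'],float),np.array(c['intrinsics'],float),None)[0].reshape(-1,2)
E
python3 - <<'E'
from h import *
s=read_state();print(s)
snap('scene','s0');snap('top','t0')
for n in('scene','top'):
    c=get_calibration(n);print(n,c)
E
```

```text
pics
{'time': 0.0, 'joints': array([-1.26097079e+00,  4.23848689e-01,  1.63069498e+00,  1.16743069e-05,
        1.08862699e+00, -1.90046656e-02]), 'dq': array([ 3.42473158e-04,  3.61040277e-04, -5.31432199e-04,  8.79513763e-04,
        8.42649302e-05, -1.33749634e-03]), 'tau': array([-4.58695449e-04, -5.57383704e+01, -2.81744868e+01, -1.80964130e-04,
        7.11343615e-03, -1.39386785e-05]), 'tool_pos': array([ 0.20168945, -0.5909731 ,  0.23053885]), 'tool_rot': array([ 0.41175699,  0.57553883, -0.41108478,  0.57464819]), 'contact_force': array([ 0.08646026, -0.00744047, -0.70344147]), 'wrist_torque': array([-0.00152138, -0.06210626, -0.05806006]), 'width': 0.9991928282661564}
scene {'intrinsics': array([[520.45474401,   0.        , 319.42308359],
       [  0.        , 520.45474401, 247.61241755],
       [  0.        ,   0.        ,   1.        ]]), 'rvec': array([ 0.98090244, -2.51683264,  1.0226823 ]), 'tvec': array([0.48367816, 0.37626126, 1.12800405])}
top {'intrinsics': array([[463.98757297,   0.        , 318.5357808 ],
       [  0.        , 463.98757297, 241.5818766 ],
       [  0.        ,   0.        ,   1.        ]]), 'rvec': array([ 2.15273174, -2.04051974,  0.23714968]), 'tvec': array([-0.00646269,  0.65511438,  1.18971278])}
```

View pics/s0.png

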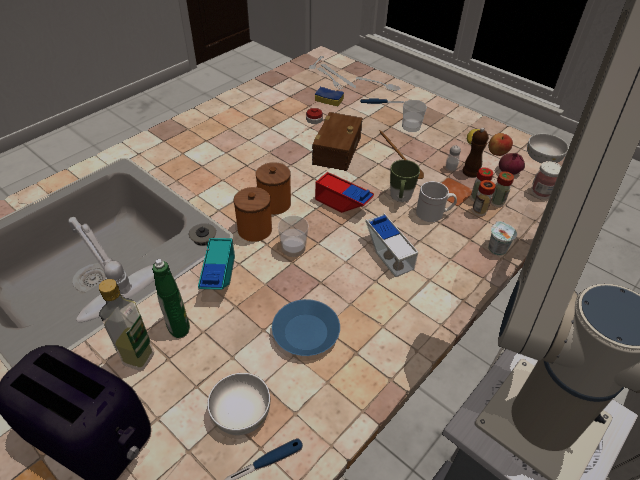

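View pics/t0.png

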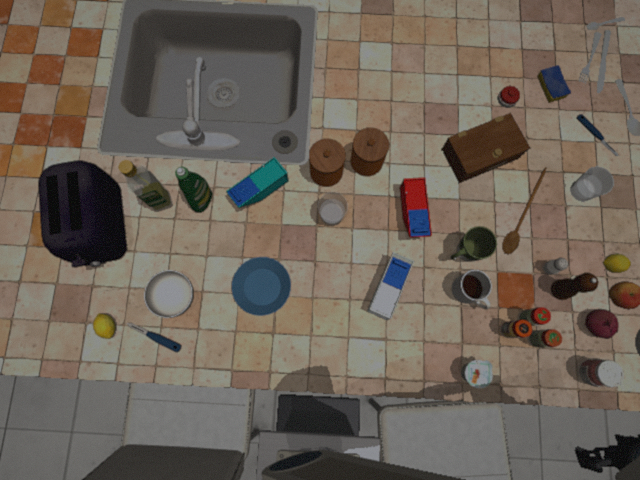

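Candidates for the keeper in the top view: red (416,207), turquoise (258,184), and clear/white with a blue shutter (391,286). The last fits the description ("clear, white rims, blue shutter"). I'll check it in an enlarged crop.

```bash
python3 - <<'E'
from h import *
t=cv2.imread('pics/t0.png');s=cv2.imread('pics/s0.png')
a=cv2.resize(t[240:330,350:430],None,fx=5,fy=5,interpolation=2)
b=cv2.resize(s[205:285,355:425],None,fx=5,fy=5,interpolation=2)
H=450;b=cv2.resize(b,(int(b.shape[1]*H/b.shape[0]),H))
cv2.imwrite('pics/c0.png',np.hstack([a,b]))
def mask(im,roi,lo,hi):
    h=cv2.cvtColor(im,cv2.COLOR_BGR2HSV);m=cv2.inRange(h,lo,hi);k=np.zeros_like(m);x0,x1,y0,y1=roi;k[y0:y1,x0:x1]=255;return m&k
m=mask(t,(370,430,245,325),(105,120,50),(125,255,255))
cs,_=cv2.findContours(m,0,1);c=max(cs,key=cv2.contourArea);r=cv2.minAreaRect(c);print('shutter',r,cv2.boxPoints(r));
for p in cv2.boxPoints(r):print(ray('top',p,.07))
m=mask(t,(225,300,250,320),(95,60,30),(118,255,255))
cs,_=cv2.findContours(m,0,1);c=max(cs,key=cv2.contourArea);e=cv2.fitEllipse(cv2.convexHull(c));print('dish',e,ray('top',e[0],.03), e[1][0]*1.19/464)
m=mask(s,(260,350,290,365),(95,60,30),(118,255,255))
cs,_=cv2.findContours(m,0,1);c=max(cs,key=cv2.contourArea);e=cv2.fitEllipse(cv2.convexHull(c));print('dish scene',e,ray('scene',e[0],.02))
for n,uv in dict(tumbler=(331,208),mug=(474,288),bowl=(169,294)).items():print(n,ray('top',uv,.06))
E
```

```text
shutter ((396.5088806152344, 272.8786926269531), (19.4615421295166, 26.4615421295166), 22.61986541748047) [[382.4379  281.3491 ]
 [392.6154  256.92307]
 [410.57986 264.4083 ]
 [400.40237 288.83432]]
[ 0.55549651 -0.14862871  0.07      ]
[ 0.62387531 -0.17480139  0.07      ]
[ 0.60580367 -0.22376457  0.07      ]
[ 0.53789231 -0.19709606  0.07      ]
dish ((260.7156982421875, 285.6791687011719), (57.1610221862793, 58.73169708251953), 50.681236267089844) [0.53152404 0.18214213 0.03      ] 0.14659831121050076
dish scene ((305.5522155761719, 327.22161865234375), (55.8090705871582, 67.56134796142578), 88.91036224365234) [0.53515258 0.18043118 0.02      ]
tumbler [ 0.75685308 -0.00104161  0.06      ]
mug [ 0.55217351 -0.39724412  0.06      ]
bowl [0.49202454 0.42267906 0.06      ]
```

View pics/c0.png

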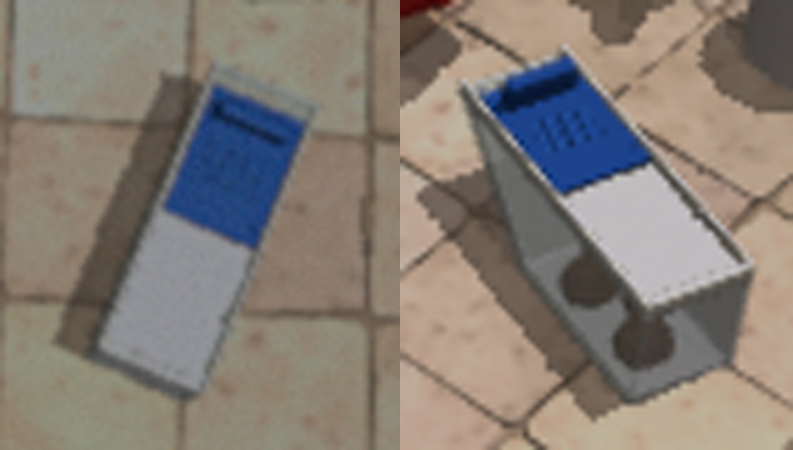

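The crop confirms it: clear body with walnuts inside, blue shutter with the bar at the nose (crop (245,115) → top image ≈(399,263)), and white lid at the rear towards the robot. Next is the keeper's pose, from rim corners in both views.

```bash
python3 - <<'E'
from h import *
top=[(213,65),(315,105),(197,392),(97,350)]
sc=[(565,48),(460,85),(648,305),(750,265)]
T=[np.array(p)/5+[350,240] for p in top]
S=[(355+(x-400)/5.625,205+y/5.625) for x,y in sc]
for nm,P in(('top',T),('scene',S)):
    q=np.array([ray(nm,p,.071)[:2] for p in P]);print(nm,q.round(4).tolist())
    # identify: nose = larger x
    q=q[np.argsort(-q[:,0])];n=q[:2].mean(0);r=q[2:].mean(0);d=r-n;L=np.hypot(*d);u=d/L
    print('len',L,'w',np.hypot(*(q[0]-q[1])),np.hypot(*(q[2]-q[3])),'yaw',np.arctan2(u[1],u[0]),'origin from centre',(n+r)/2+u*.008)
E
```

```text
top [[0.6346, -0.1744], [0.6154, -0.2301], [0.458, -0.169], [0.4771, -0.1157]]
len 0.16841740358466178 w 0.05884923357494592 0.05661663327164866 yaw 2.778044792676134 origin from centre [ 0.53877408 -0.16944748]
scene [[0.6138, -0.2294], [0.6354, -0.1717], [0.4788, -0.115], [0.4588, -0.1686]]
len 0.1664873238838715 w 0.061630319387612216 0.05717614384969946 yaw 2.7810814351026583 origin from centre [ 0.5391816  -0.16834626]
```

```bash
cat >> h.py <<'E'
O=np.array([.539,-.169,0.]);YAW=2.78
def kp(p,o=O,yaw=YAW): return o+R.from_euler('z',yaw).apply(p)
def down(ang): # tool x down, tool z at horizontal angle ang
    x=np.array([0,0,-1.]);z=np.array([np.cos(ang),np.sin(ang),0]);return R.from_matrix(np.column_stack([x,np.cross(z,x),z]))
def rel(pos,rot,s=None):
    s=s or read_state();r0=R.from_quat(s['tool_rot'])
    return (r0.inv().apply(np.array(pos)-s['tool_pos'])*100).round(2),(r0.inv()*rot).as_rotvec().round(3)
E
python3 - <<'E'
from h import *
s=read_state();M=R.from_quat(s['tool_rot']).as_matrix();print(M.round(3))
za=np.arctan2(M[1,2],M[0,2]);print('zang',za,'q1',s['joints'][0])
for k in(np.pi/2,-np.pi/2):
    print('tool z ang',(YAW+k),rel(kp([-.115,0,.13]),down(YAW+k)))
print(kp([-.115,0,.079]),kp([.03,0,.02]))
E
```

```text
[[-0.     0.946  0.323]
 [ 0.001  0.323 -0.946]
 [-1.     0.    -0.001]]
zang -1.2420062967715906 q1 -1.261007147131081
tool z ang 4.350796326794896 (array([ 10.09,  54.42, -21.71]), array([ 0.69 , -0.001,  0.   ]))
tool z ang 1.2092036732051032 (array([ 10.09,  54.42, -21.71]), array([-2.451e+00, -1.000e-03, -2.000e-03]))
[ 0.64656348 -0.2096829   0.079     ] [ 0.51093996 -0.15838707  0.02      ]
```

```bash
python3 - <<'E'
from h import *
t=cv2.imread('pics/t0.png')
h=cv2.cvtColor(t,cv2.COLOR_BGR2HSV);m=cv2.inRange(h,(0,150,60),(8,255,255))|cv2.inRange(h,(172,150,60),(180,255,255));m[:170]=0;m[245:]=0;m[:,:395]=0;m[:,440:]=0
p=cv2.findNonZero(m);r=cv2.boxPoints(cv2.minAreaRect(p));print(r)
for q in list(r)+[(410,237),(431,235)]:print(ray('top',q,.07).round(3))
cv2.imwrite('pics/c1.png',cv2.resize(t[170:300,360:520],None,fx=5,fy=5,interpolation=2)[:600,:800])
E
```

```text
[[399.0102  179.587  ]
 [424.4812  176.59042]
 [431.3686  235.13309]
 [405.89758 238.12967]]
[ 0.848 -0.189  0.07 ]
[ 0.861 -0.261  0.07 ]
[ 0.691 -0.28   0.07 ]
[ 0.678 -0.21   0.07 ]
[ 0.682 -0.222  0.07 ]
[ 0.691 -0.279  0.07 ]
```

View pics/c1.png

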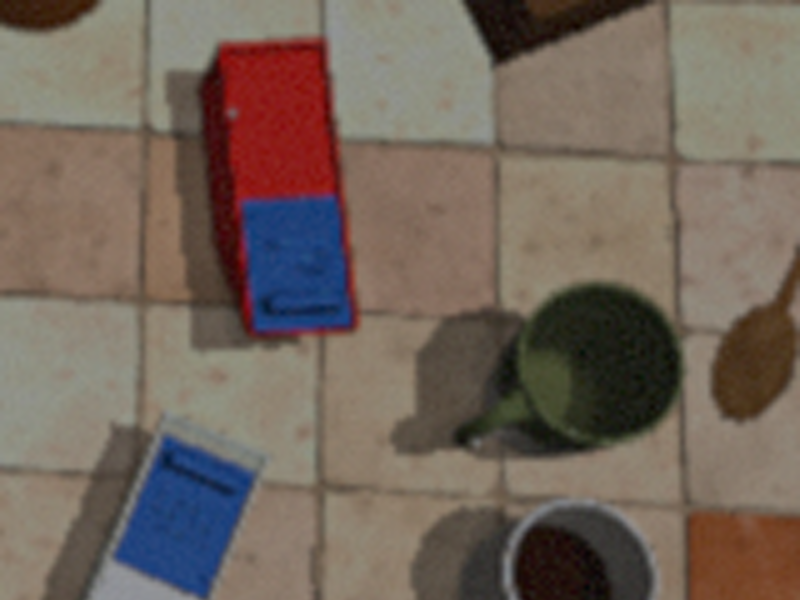

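Call:
{"api": "play_rows", "payload": {"deltas": [[4,54.4,-21.7,-2.45,0,0,1],[4,54.4,-21.7,-2.45,0,0,1],[4,54.4,-21.7,-2.45,0,0,1],[4,54.4,-21.7,-2.45,0,0,1],[4,54.4,-21.7,-2.45,0,0,1],[4,54.4,-21.7,-2.45,0,0,1],[4,54.4,-21.7,-2.45,0,0,1],[4,54.4,-21.7,-2.45,0,0,1],[4,54.4,-21.7,-2.45,0,0,1],[4,54.4,-21.7,-2.45,0,0,1],[4,54.4,-21.7,-2.45,0,0,1],[4,54.4,-21.7,-2.45,0,0,1],[4,54.4,-21.7,-2.45,0,0,1],[4,54.4,-21.7,-2.45,0,0,1],[4,54.4,-21.7,-2.45,0,0,1],[4,54.4,-21.7,-2.45,0,0,1],[4,54.4,-21.7,-2.45,0,0,1],[4,54.4,-21.7,-2.45,0,0,1],[4,54.4,-21.7,-2.45,0,0,1],[4,54.4,-21.7,-2.45,0,0,1]]}}

```text
time: 1.77
tool_pos: [0.6463, -0.2102, 0.1907]
tool_rot: [-0.403, 0.581, 0.404, 0.58]
contact_force: [-0.5, 0.1, 0.7]
width: 0.005
```

```bash
python3 - <<'E'
from h import *
s=read_state();c=get_calibration('wrist');im=snap('wrist','w0')
print(s['tool_pos'],s['joints'].round(3))
pts=[kp(p) for p in([-.094,.031,.071],[-.094,-.031,.071],[.078,.031,.071],[.078,-.031,.071],[-.083,.02,.086],[-.083,-.02,.086])]
print(proj('wrist',pts,c).round(0).tolist())
print('descend',rel(kp([-.112,0,.0795]),down(YAW-np.pi/2)))
E
```

```text
[ 0.64634493 -0.21020401  0.19071217] [-0.332  0.546  1.528  0.     1.068 -1.547]
[[274.0, 196.0], [371.0, 197.0], [265.0, -129.0], [384.0, -128.0], [289.0, 183.0], [356.0, 183.0]]
descend (array([11.13,  0.29,  0.07]), array([ 0.007, -0.   , -0.001]))
```

View pics/w0.png

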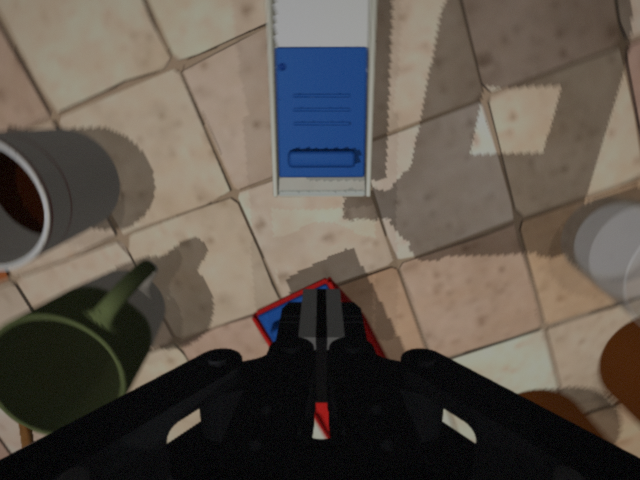

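Wrist view: the nose rim spans (273–372, 195), which matches the prediction within 1 px. The bar is at rows 150–167, slightly farther back than nominal. Descending in front of the nose.

Call:
{"api": "play_rows", "payload": {"deltas": [[4,0.3,0,0.007,0,0,1],[8,0.3,0,0.007,0,0,1],[10,0.3,0,0.007,0,0,1],[11.1,0.3,0,0.007,0,0,1],[11.1,0.3,0,0.007,0,0,1],[11.1,0.3,0,0.007,0,0,1]]}}

```text
time: 2.32
tool_pos: [0.6441, -0.2095, 0.0805]
tool_rot: [-0.399, 0.584, 0.399, 0.584]
contact_force: [-0.9, 0.2, 0.5]
width: -0.0
```

```bash
python3 - <<'E'
from h import *
s=read_state();im=snap('wrist','w1');snap('scene','s1')
print(s['tool_pos'],R.from_euler('z',YAW).inv().apply(s['tool_pos']-O),s['joints'].round(3))
print(rel(kp([-.026,0,.0795]),down(YAW-np.pi/2)))
b=cv2.imread('pics/s1.png')[160:300,330:480];cv2.imwrite('pics/c2.png',cv2.resize(b,None,fx=4,fy=4,interpolation=2))
E
```

```text
[ 0.64411853 -0.20953081  0.08050127] [-0.11265935  0.00072268  0.08050127] [-0.332  0.679  1.585 -0.     0.878 -1.532]
(array([ 0.25,  8.78, -0.01]), array([-0.009,  0.   ,  0.003]))
```

View pics/c2.png

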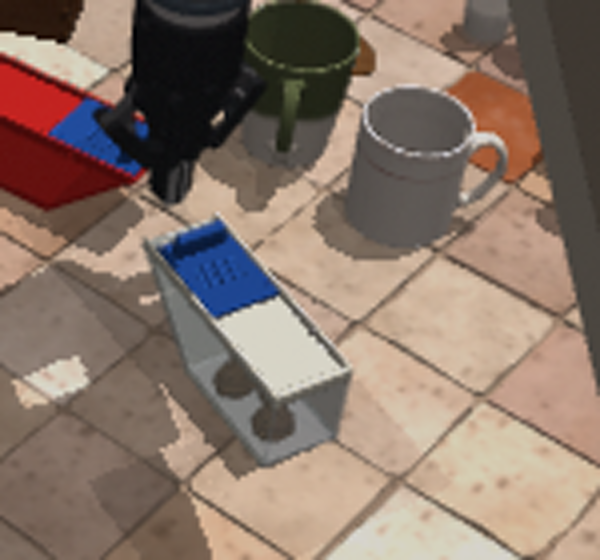

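View pics/w1.png

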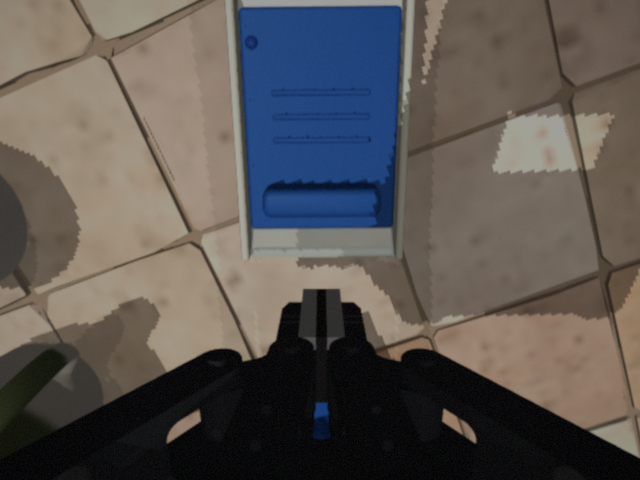

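Fingers are lined up with the bar (320 vs 322 columns). Now the push along tool y, slowing at the end.

Call:
{"api": "play_rows", "payload": {"deltas": [[0,0.5,0,0,0,0,1],[0,1,0,0,0,0,1],[0,1.4,0,0,0,0,1],[0,1.8,0,0,0,0,1],[0,2.2,0,0,0,0,1],[0,2.7,0,0,0,0,1],[0,3.2,0,0,0,0,1],[0,3.7,0,0,0,0,1],[0,4.2,0,0,0,0,1],[0,4.7,0,0,0,0,1],[0,5.2,0,0,0,0,1],[0,5.7,0,0,0,0,1],[0,6.2,0,0,0,0,1],[0,6.7,0,0,0,0,1],[0,7.2,0,0,0,0,1],[0,7.6,0,0,0,0,1],[0,7.9,0,0,0,0,1],[0,8.2,0,0,0,0,1],[0,8.4,0,0,0,0,1],[0,8.6,0,0,0,0,1]]}}

```text
time: 4.08
tool_pos: [0.5643, -0.1785, 0.0806]
tool_rot: [-0.4, 0.583, 0.399, 0.584]
contact_force: [2.8, -0.8, -1.5]
width: 0.002
```

```bash
python3 - <<'E'
from h import *
s=read_state();im=snap('wrist','w2');snap('scene','s2')
print(s['tool_pos'],R.from_euler('z',YAW).inv().apply(s['tool_pos']-O),s['joints'].round(3),s['contact_force'])
b=cv2.imread('pics/s2.png')[160:300,330:480];cv2.imwrite('pics/c3.png',cv2.resize(b,None,fx=4,fy=4,interpolation=2))
E
```

```text
[ 0.56425211 -0.17854131  0.08056741] [-2.69945508e-02 -8.97535572e-06  8.05674075e-02] [-0.327  0.58   1.79   0.     0.769 -1.528] [ 2.75171356 -0.84109227 -1.54936088]
```

View pics/c3.png

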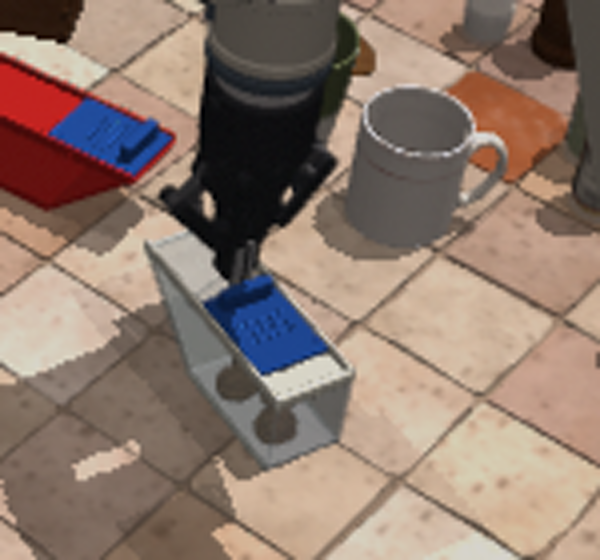

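View pics/w2.png

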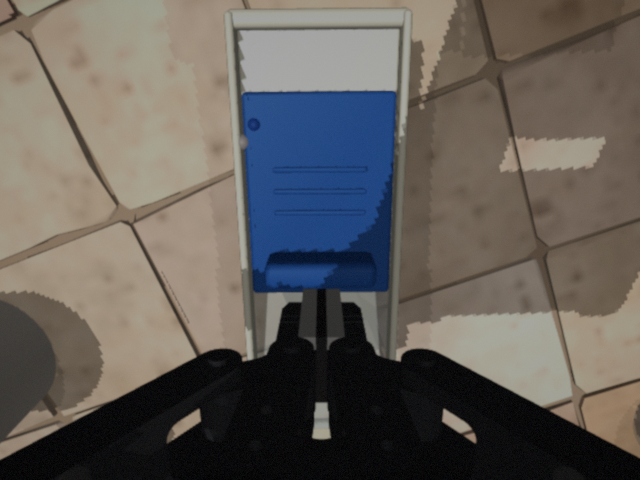

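```bash
python3 - <<'E'
from h import *
c=get_calibration('wrist');inv=R.from_euler('z',YAW).inv()
for nm,uv,z in [('rear rim L',(228,11),.072),('rear rim R',(409,11),.072),('plate rear',(320,93),.071),('plate rear z66',(320,93),.069),('plate nose',(290,291),.071),('bar nose edge',(270,283),.08)]:
    print(nm,inv.apply(ray('wrist',uv,z,c)-O).round(4))
E
python3 - <<'E'
from h import *
# initial from w0: tool pose at that time -> recompute camera pose via rigid offset
s=read_state();c=get_calibration('wrist')
Rc=cv2.Rodrigues(c['rvec'])[0];t=c['tvec'].ravel();Rt=R.from_quat(s['tool_rot']).as_matrix();p=s['tool_pos']
Rct=Rc@Rt; tct=Rc@p+t
p0=np.array([0.64411853,-0.20953081,0.08050127]);R0=R.from_quat([-0.399,.584,.399,.584]).as_matrix()
Rc0=Rct@R0.T;c0=dict(intrinsics=c['intrinsics'],rvec=cv2.Rodrigues(Rc0)[0],tvec=tct-Rc0@p0)
inv=R.from_euler('z',YAW).inv()
for nm,uv,z in [('plate rear',(320,8),.071),('plate nose',(290,228),.071),('nose rim',(246,258),.072),('bar nose edge',(270,213),.08)]:
    print('init',nm,inv.apply(ray('wrist',uv,z,c0)-O).round(4))
E
```

```text
rear rim L [0.0784 0.0295 0.072 ]
rear rim R [ 0.0779 -0.0293  0.072 ]
plate rear [ 0.0529 -0.0001  0.071 ]
plate rear z66 [ 0.053  -0.0001  0.069 ]
plate nose [-0.0213  0.0125  0.071 ]
bar nose edge [-0.0139  0.019   0.08  ]
init plate rear [-0.0069  0.0001  0.071 ]
init plate nose [-0.0815  0.0123  0.071 ]
init nose rim [-0.093   0.0295  0.072 ]
init bar nose edge [-0.0734  0.0185  0.08  ]
```

Measured shutter displacement is about 60 mm, and bar position suggests it may already be at the stop. I'll press 4 mm further and compare against the keeper body.

Call:
{"api": "play_rows", "payload": {"deltas": [[0,0.2,0,0,0,0,1],[0,0.3,0,0,0,0,1],[0,0.4,0,0,0,0,1],[0,0.5,0,0,0,0,1],[0,0.5,0,0,0,0,1]]}}

```text
time: 4.6
tool_pos: [0.5591, -0.1765, 0.0805]
tool_rot: [-0.4, 0.583, 0.399, 0.583]
contact_force: [2.6, -1.0, 0.3]
width: -0.002
```

```bash
python3 - <<'E'
from h import *
s=read_state();im=snap('wrist','w3')
print(s['tool_pos'],R.from_euler('z',YAW).inv().apply(s['tool_pos']-O),s['contact_force'])
E
```

```text
[ 0.5590668  -0.17651595  0.08045625] [-2.14280433e-02 -6.89924247e-05  8.04562460e-02] [ 2.596531   -0.9507366   0.31652197]
```

View pics/w3.png

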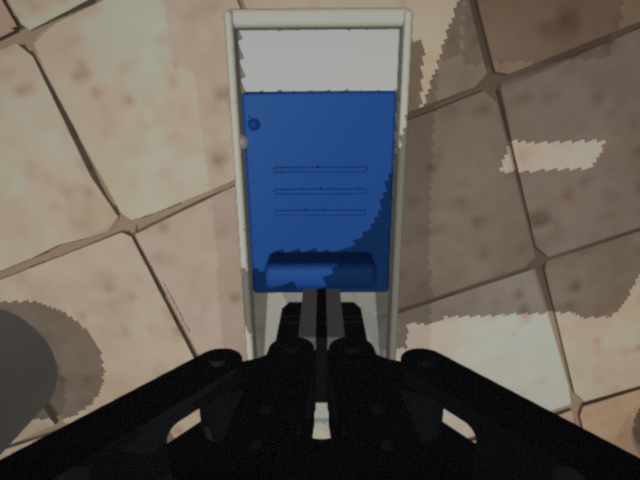

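The picture is unchanged while the tiles shifted, so shutter and keeper moved together under about 2.7 N (well over the 1.2 N detent). The shutter is on its stop. Backing off, rising and opening.

Call:
{"api": "play_rows", "payload": {"deltas": [[0,-0.5,0,0,0,0,1],[0,-1.5,0,0,0,0,1],[-3,-1.5,0,0,0,0,1],[-7,-1,0,0,0,0,-1],[-11,1,0,0,0,0,-1],[-11,4,0,0,0,0,-1],[-11,5,0,0,0,0,-1],[-11,5,0,0,0,0,-1],[-11,5,0,0,0,0,-1]]}}

```text
time: 5.4
tool_pos: [0.5123, -0.1584, 0.1898]
tool_rot: [-0.399, 0.584, 0.4, 0.583]
contact_force: [0.3, 0.2, 0.2]
width: 0.844
```

```bash
python3 - <<'E'
from h import *
s=read_state();c=get_calibration('wrist');im=snap('wrist','w4');snap('scene','s4');snap('top','t4')
O2=kp([.0055,0,0]);print('O2',O2,s['tool_pos'],s['joints'].round(3),s['width'])
pts=[kp(p,O2) for p in([-.094,.031,.071],[-.094,-.031,.071],[.078,.031,.071],[.078,-.031,.071])]
for n,cc in(('wrist',c),('scene',None),('top',None)):print(n,proj(n,pts,cc).round(0).tolist())
b=cv2.imread('pics/s4.png')[160:300,330:480];cv2.imwrite('pics/c4.png',cv2.resize(b,None,fx=4,fy=4,interpolation=2))
E
```

```text
O2 [ 0.53385566 -0.1670543   0.        ] [ 0.51228974 -0.15843374  0.18978211] [-0.322  0.349  1.859 -0.     0.935 -1.523] 0.843992978159344
wrist [[280.0, 383.0], [365.0, 383.0], [269.0, 143.0], [370.0, 142.0]]
scene [[385.0, 214.0], [366.0, 221.0], [420.0, 254.0], [400.0, 262.0]]
top [[413.0, 263.0], [391.0, 254.0], [389.0, 321.0], [367.0, 312.0]]
```

View pics/c4.png

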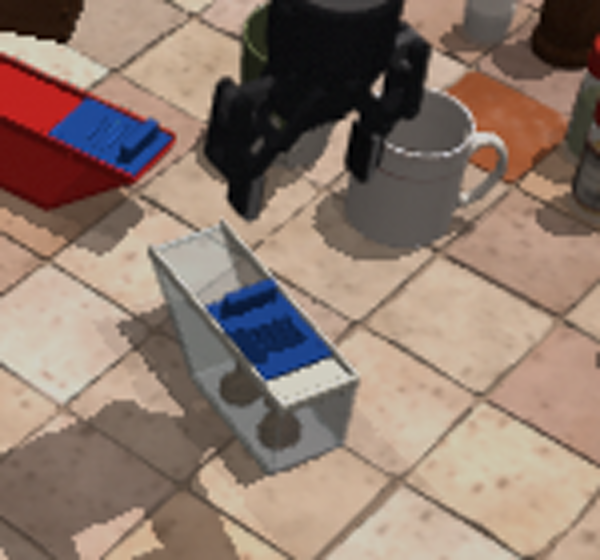

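View pics/w4.png

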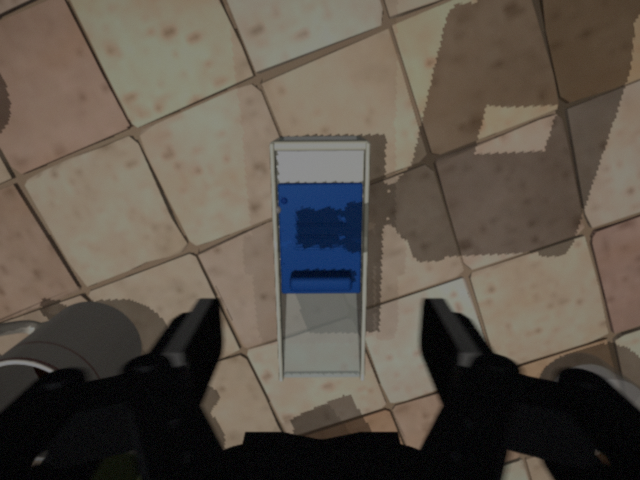

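```bash
python3 - <<'E'
from h import *
O2=kp([.0055,0,0])
print(rel(kp([.03,0,.022],O2),down(YAW-np.pi/2)))
E
```

```text
(array([16.75,  0.75, -0.05]), array([-0.008, -0.   , -0.001]))
```

Call:
{"api": "play_rows", "payload": {"deltas": [[1,0.4,0,-0.008,0,0,-1],[3,0.75,0,-0.008,0,0,-1],[6,0.75,0,-0.008,0,0,-1],[9,0.75,0,-0.008,0,0,-1],[12,0.75,0,-0.008,0,0,-1],[14.5,0.75,0,-0.008,0,0,-1],[16,0.75,0,-0.008,0,0,-1],[16.7,0.75,0,-0.008,0,0,-1],[16.7,0.75,0,-0.008,0,0,-1]]}}

```text
time: 6.3
tool_pos: [0.5039, -0.1553, 0.0209]
tool_rot: [-0.401, 0.583, 0.403, 0.581]
contact_force: [-0.2, 0.4, 0.5]
width: 1.002
```

```bash
python3 - <<'E'
from h import *
s=read_state();c=get_calibration('wrist');im=snap('wrist','w5');snap('scene','s5')
print(s['tool_pos'],s['joints'].round(3),s['contact_force'],s['width'])
a=cv2.imread('pics/s5.png')[170:290,330:450];a=cv2.resize(a,(400,400));w=cv2.resize(cv2.imread('pics/w5.png'),(400,300))
w=cv2.copyMakeBorder(w,0,100,0,0,0);cv2.imwrite('pics/c5.png',np.hstack([a,w]))
E
```

```text
[ 0.50390299 -0.15528802  0.02086369] [-0.321  0.622  1.941 -0.     0.583 -1.531] [-0.23904644  0.38940551  0.54313867] 1.001673053872179
```

View pics/c5.png

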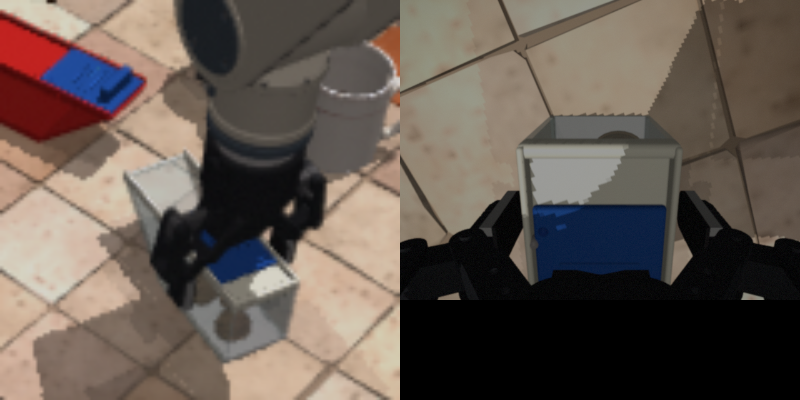

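Fingers straddle the keeper evenly with no contact. Closing.

Call:
{"api": "play_rows", "payload": {"deltas": [[0,0,0,0,0,0,1],[0,0,0,0,0,0,1],[0,0,0,0,0,0,1],[0,0,0,0,0,0,1],[0,0,0,0,0,0,1],[0,0,0,0,0,0,1],[0,0,0,0,0,0,1],[0,0,0,0,0,0,1]]}}

```text
time: 7.07
tool_pos: [0.5063, -0.1561, 0.0246]
tool_rot: [-0.403, 0.581, 0.401, 0.582]
contact_force: [-0.7, 0.3, 7.3]
width: 0.72
```

```bash
python3 - <<'E'
from h import *
from scipy.optimize import least_squares
s=read_state();print(s['tool_pos'],s['contact_force'],s['width'])
D=[([.424,1.631,1.0886],(.2017,-.591,.2305)),([.546,1.528,1.068],(.6463,-.2102,.1907)),([.679,1.585,.878],(.6441,-.2095,.0805)),([.58,1.79,.769],(.56425,-.17854,.08057)),([.349,1.859,.935],(.5123,-.1584,.1898)),([.622,1.941,.583],(.5039,-.1553,.0209))]
Q=np.array([d[0] for d in D]);P=np.array([d[1] for d in D]);r=np.hypot(P[:,0],P[:,1]);z=P[:,2]
# r=a+L2 sin q2+L3 sin(q2+q3)+e cos(q2+q3); z = h(+tool)+...
def f(v):
    a,L2,L3,e,h=v;A=Q[:,0];B=A+Q[:,1]
    return np.r_[a+L2*np.sin(A)+L3*np.sin(B)-e*np.cos(B)-r,h+L2*np.cos(A)+L3*np.cos(B)+e*np.sin(B)-z]
o=least_squares(f,[0,.4,.4,0,.2]);print(o.x,np.abs(o.fun).max())
for q,p in D:print(np.arctan2(p[1],p[0]),sum(q))
E
```

```text
[ 0.50628541 -0.15607799  0.02464575] [-0.687192    0.30852203  7.25360815] 0.7202796852615637
[-2.29127571e-04  5.63398484e-01  4.85512403e-01 -7.82955020e-02
  1.21920321e-02] 0.0008816913091967971
-1.2419055686298899 3.1436
-0.3144453007029512 3.1420000000000003
-0.3144670899531918 3.142
-0.30645214184177305 3.1390000000000002
-0.2998700145688037 3.143
-0.29895906066872496 3.146
```

Gripped (width 0.72 × 85 ≈ 61 mm). Lifting 12 cm.

Call:
{"api": "play_rows", "payload": {"deltas": [[-0.5,0,0,0,0,0,1],[-1.5,0,0,0,0,0,1],[-3,0,0,0,0,0,1],[-5,0,0,0,0,0,1],[-7,0,0,0,0,0,1],[-9,0,0,0,0,0,1],[-10.5,0,0,0,0,0,1],[-11.5,0,0,0,0,0,1],[-12,0,0,0,0,0,1],[-12,0,0,0,0,0,1],[-12,0,0,0,0,0,1]]}}

```text
time: 7.98
tool_pos: [0.5049, -0.1555, 0.143]
tool_rot: [-0.402, 0.582, 0.402, 0.582]
contact_force: [0.0, 0.3, -6.5]
width: 0.722
```

```bash
python3 - <<'E'
from h import *
s=read_state();im=snap('wrist','w6');snap('scene','s6')
print(s['tool_pos'],s['tool_rot'],s['joints'].round(3),s['contact_force'],s['wrist_torque'],s['width'])
a=cv2.imread('pics/s6.png')[150:290,310:450];a=cv2.resize(a,(400,400));w=cv2.resize(cv2.imread('pics/w6.png'),(400,300))
w=cv2.copyMakeBorder(w,0,100,0,0,0);cv2.imwrite('pics/c6.png',np.hstack([a,w]))
E
```

```text
[ 0.50488727 -0.15553222  0.14295236] [-0.40169114  0.58193548  0.40212162  0.58163006] [-0.321  0.409  1.905  0.     0.828 -1.53 ] [ 0.0483345   0.26960148 -6.52041315] [ 0.02377718  0.11475383 -0.02266504] 0.722278341773874
```

View pics/c6.png

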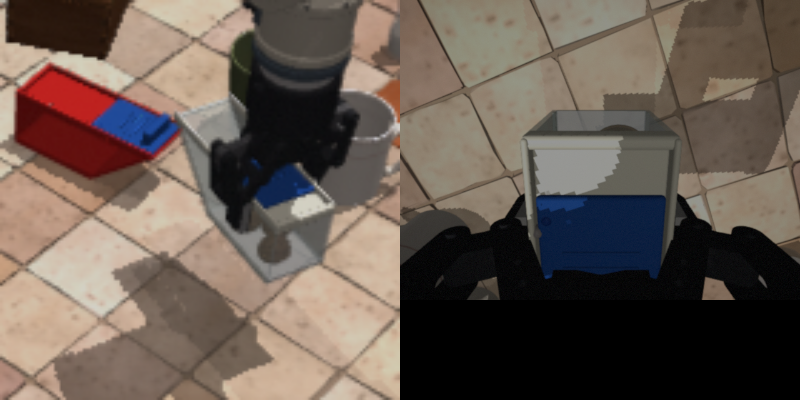

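```bash
cat >> h.py <<'E'
D=np.array([.533,.181,0.]);B=np.deg2rad(18.8);NV=np.array([np.cos(B),np.sin(B),0])
def pour(th,spz,inb=.02,sp=(-.122,.0414)):
    th=np.deg2rad(th);xh=-np.cos(th)*NV+np.array([0,0,np.sin(th)]);zh=np.sin(th)*NV+np.array([0,0,np.cos(th)])
    S=D-inb*NV+np.array([0,0,spz]);T=S-sp[0]*xh-sp[1]*zh
    rx=-zh;ry=xh;return T,R.from_matrix(np.column_stack([rx,ry,np.cross(rx,ry)]))
E
python3 - <<'E'
from h import *
T,Q=pour(0,.18);print(T);T[2]=.143;print(rel(T,Q))
E
```

```text
[0.39857581 0.13523827 0.1386    ]
(array([-0.03, 20.2 , 23.43]), array([-0.69 ,  0.001, -0.002]))
```

Call:
{"api": "play_rows", "payload": {"deltas": [[0,0.4,0.5,-0.015,0,0,1],[0,1.2,1.4,-0.04,0,0,1],[0,2.6,3,-0.09,0,0,1],[0,4.2,4.9,-0.145,0,0,1],[0,6,7,-0.205,0,0,1],[0,7.8,9.1,-0.265,0,0,1],[0,9.6,11.2,-0.33,0,0,1],[0,11.4,13.3,-0.39,0,0,1],[0,13.2,15.4,-0.45,0,0,1],[0,15,17.4,-0.51,0,0,1],[0,16.6,19.3,-0.57,0,0,1],[0,18,20.9,-0.615,0,0,1],[0,19.2,22.3,-0.655,0,0,1],[0,19.9,23.1,-0.68,0,0,1],[0,20.2,23.4,-0.69,0,0,1],[0,20.2,23.4,-0.69,0,0,1],[0,20.2,23.4,-0.69,0,0,1]]}}

```text
time: 9.5
tool_pos: [0.3989, 0.1346, 0.1432]
tool_rot: [-0.575, 0.412, 0.575, 0.411]
contact_force: [0.5, 0.0, -5.9]
width: 0.721
```

```bash
python3 - <<'E'
from h import *
s=read_state();snap('scene','s7');snap('top','t7')
print(s['tool_pos'],s['joints'].round(3),s['width'])
T,Q=pour(25,.09);print(T,rel(T,Q))
a=cv2.imread('pics/s7.png')[170:390,200:420];a=cv2.resize(a,(400,400));w=cv2.imread('pics/t7.png')[200:380,190:370];w=cv2.resize(w,(400,400))
cv2.imwrite('pics/c7.png',np.hstack([a,w]))
E
```

```text
[0.39887159 0.13464743 0.1431994 ] [ 0.297  0.272  2.13  -0.     0.74  -1.602] 0.721065816612328
[0.39283348 0.13328342 0.10403829] (array([3.92, 0.64, 0.12]), array([-0.001,  0.   ,  0.436]))
```

View pics/c7.png

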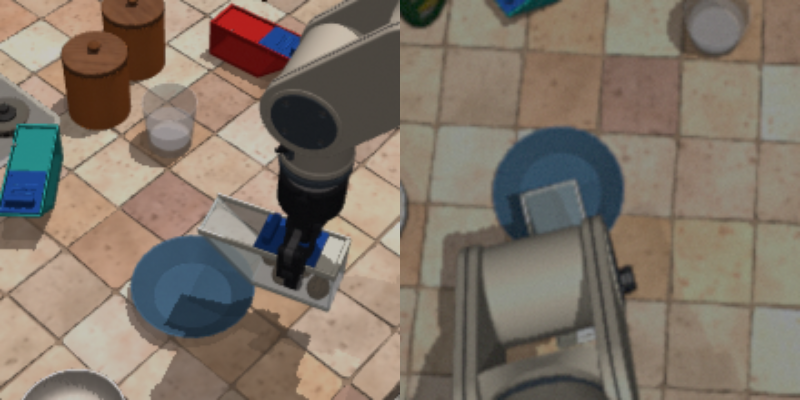

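Spout is over the near half of the dish, wall clear of the rim. Tilting to 25° while lowering the spout to about 90 mm.

Call:
{"api": "play_rows", "payload": {"deltas": [[0.3,0,0,0,0,0.03,1],[0.6,0.1,0,0,0,0.06,1],[0.9,0.15,0,0,0,0.1,1],[1.2,0.2,0,0,0,0.135,1],[1.5,0.25,0.1,0,0,0.17,1],[1.8,0.3,0.1,0,0,0.2,1],[2.1,0.35,0.1,0,0,0.235,1],[2.4,0.4,0.1,0,0,0.27,1],[2.7,0.45,0.1,0,0,0.305,1],[3,0.5,0.1,0,0,0.34,1],[3.3,0.55,0.1,0,0,0.37,1],[3.6,0.6,0.1,0,0,0.4,1],[3.8,0.63,0.1,0,0,0.42,1],[3.9,0.64,0.1,0,0,0.436,1],[3.9,0.64,0.1,0,0,0.436,1],[3.9,0.64,0.1,0,0,0.436,1],[3.9,0.64,0.1,0,0,0.436,1],[3.9,0.64,0.1,0,0,0.436,1],[3.9,0.64,0.1,0,0,0.436,1]]}}

```text
time: 11.18
tool_pos: [0.3928, 0.1335, 0.1046]
tool_rot: [-0.472, 0.526, 0.65, 0.278]
contact_force: [0.0, -0.5, -6.8]
width: 0.72
```

```bash
python3 - <<'E'
from h import *
s=read_state();snap('scene','s8');snap('top','t8')
print(s['tool_pos'],s['joints'].round(3),s['width'],s['contact_force'])
T,Q=pour(25,.09);print(T,rel(T,Q))
for th,z in((25,.075),(35,.065),(45,.06),(55,.055),(65,.055),(70,.055)):
    T,Q=pour(th,z,.025);print(th,rel(T,Q))
a=cv2.imread('pics/s8.png')[170:390,200:420];a=cv2.resize(a,(400,400));w=cv2.imread('pics/t8.png')[200:380,190:370];w=cv2.resize(w,(400,400))
cv2.imwrite('pics/c8.png',np.hstack([a,w]))
print(proj('scene',[D-.02*NV+[0,0,.09]]),proj('top',[D-.02*NV+[0,0,.09]]))
E
```

```text
[0.39282795 0.13352176 0.10456484] [ 0.306  0.534  1.903 -0.01   1.14  -1.587] 0.720245422232332 [ 4.60149744e-03 -5.21638605e-01 -6.79273081e+00]
[0.39283348 0.13328342 0.10403829] (array([ 0.05, -0.01, -0.02]), array([ 0.   , -0.   ,  0.001]))
25 (array([ 1.62, -0.19, -0.02]), array([ 0.   , -0.   ,  0.001]))
35 (array([ 0.35, -0.08, -0.02]), array([ 0.   , -0.   ,  0.175]))
45 (array([-1.44, -0.14, -0.02]), array([ 0.  , -0.  ,  0.35]))
55 (array([-3.22, -0.6 , -0.02]), array([ 0.   , -0.   ,  0.525]))
65 (array([-5.38, -1.23, -0.02]), array([ 0.   , -0.   ,  0.699]))
70 (array([-6.4 , -1.69, -0.02]), array([ 0.   , -0.   ,  0.786]))
[[313.89699693 313.2275745 ]] [[260.31017784 289.33488081]]
```

View pics/c8.png

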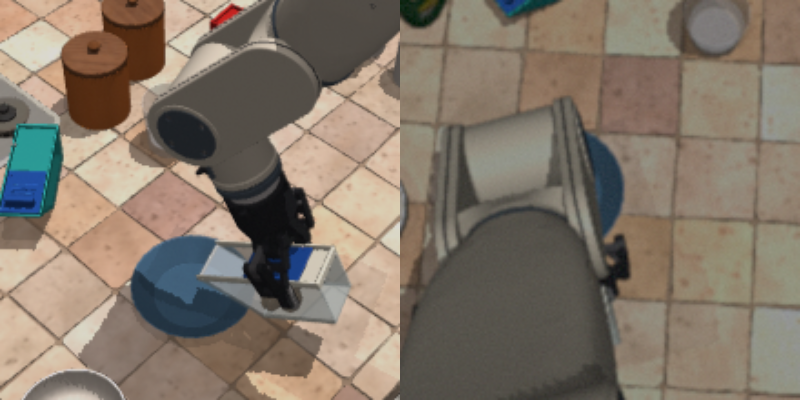

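Lip is where predicted (scene (314,313)) and the walnuts are still inside. Continuing to 35° with the spout at 65 mm, hold, then tipping slowly.

Call:
{"api": "play_rows", "payload": {"deltas": [[0.3,0,0,0,0,0.02,1],[0.6,-0.1,0,0,0,0.05,1],[0.7,-0.1,0,0,0,0.08,1],[0.7,-0.1,0,0,0,0.11,1],[0.5,-0.1,0,0,0,0.145,1],[0.35,-0.1,0,0,0,0.175,1],[0.35,-0.1,0,0,0,0.175,1],[0.35,-0.1,0,0,0,0.175,1],[0.35,-0.1,0,0,0,0.175,1],[0,-0.1,0,0,0,0.21,1],[-0.3,-0.1,0,0,0,0.24,1],[-0.6,-0.12,0,0,0,0.27,1],[-0.9,-0.13,0,0,0,0.3,1],[-1.2,-0.14,0,0,0,0.325,1],[-1.44,-0.14,0,0,0,0.35,1],[-1.7,-0.2,0,0,0,0.375,1],[-2,-0.27,0,0,0,0.4,1],[-2.2,-0.35,0,0,0,0.425,1],[-2.45,-0.4,0,0,0,0.45,1],[-2.7,-0.46,0,0,0,0.475,1]]}}

```text
time: 12.95
tool_pos: [0.4076, 0.1385, 0.1269]
tool_rot: [-0.335, 0.623, 0.697, 0.117]
contact_force: [0.4, -0.4, -6.8]
width: 0.718
```

```bash
python3 - <<'E'
from h import *
s=read_state();snap('scene','s9')
print(s['tool_pos'],s['joints'].round(3),s['width'],s['contact_force'])
for th,z in((52,.055),(60,.055),(65,.055),(72,.055)):
    T,Q=pour(th,z,.025);print(th,rel(T,Q))
a=cv2.imread('pics/s9.png')[200:360,230:390];a=cv2.resize(a,(600,600),interpolation=2)
cv2.imwrite('pics/c9.png',a)
E
```

```text
[0.40761239 0.13853521 0.12693501] [ 0.31   0.769  1.616 -0.014  1.668 -1.583] 0.7175501412396664 [ 0.4135335  -0.37127507 -6.82642098]
52 (array([ 0.13, -0.03, -0.02]), array([ 0.   , -0.   , -0.004]))
60 (array([-1.6 ,  0.43, -0.02]), array([ 0.   , -0.   ,  0.135]))
65 (array([-2.71,  0.6 , -0.02]), array([ 0.   , -0.   ,  0.223]))
72 (array([-4.29,  0.67, -0.02]), array([ 0.   , -0.   ,  0.345]))
```

View pics/c9.png

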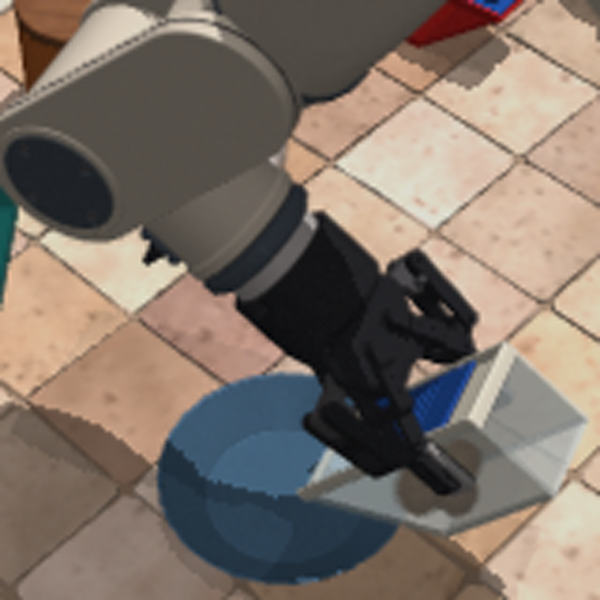

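At 52° the walnuts are still resting at the front edge (crop (430,480)), shutter still open. On to 65°.

Call:
{"api": "play_rows", "payload": {"deltas": [[-0.4,0.1,0,0,0,0.03,1],[-0.7,0.2,0,0,0,0.055,1],[-1,0.3,0,0,0,0.08,1],[-1.3,0.36,0,0,0,0.107,1],[-1.6,0.43,0,0,0,0.135,1],[-1.6,0.43,0,0,0,0.135,1],[-1.6,0.43,0,0,0,0.135,1],[-1.8,0.46,0,0,0,0.15,1],[-2,0.5,0,0,0,0.165,1],[-2.2,0.53,0,0,0,0.18,1],[-2.4,0.56,0,0,0,0.195,1],[-2.55,0.58,0,0,0,0.21,1],[-2.7,0.6,0,0,0,0.223,1],[-2.7,0.6,0,0,0,0.223,1],[-2.7,0.6,0,0,0,0.223,1],[-2.7,0.6,0,0,0,0.223,1]]}}

```text
time: 14.33
tool_pos: [0.4243, 0.1442, 0.148]
tool_rot: [-0.264, 0.656, 0.706, 0.038]
contact_force: [-0.6, -0.2, -5.7]
width: 0.72
```

```bash
python3 - <<'E'
from h import *
s=read_state();snap('scene','s10')
print(s['tool_pos'],s['joints'].round(3),s['width'],s['contact_force'])
for th,z in((65,.055),(72,.055),(72,.065),(78,.065)):
    T,Q=pour(th,z,.025);print(th,z,rel(T,Q))
a=cv2.imread('pics/s10.png')[200:360,230:390];a=cv2.resize(a,(600,600),interpolation=2)
cv2.imwrite('pics/c10.png',a)
E
```

```text
[0.42425753 0.14421224 0.14803806] [ 0.311  0.876  1.48  -0.016  1.92  -1.583] 0.7195709463658188 [-0.56563453 -0.15428486 -5.74495354]
65 0.055 (array([-0.06, -0.04, -0.02]), array([ 0., -0.,  0.]))
72 0.055 (array([-1.58,  0.38, -0.02]), array([ 0.   , -0.   ,  0.123]))
72 0.065 (array([-2.  ,  1.28, -0.02]), array([ 0.   , -0.   ,  0.123]))
78 0.065 (array([-3.34,  1.49, -0.02]), array([ 0.   , -0.   ,  0.227]))
```

View pics/c10.png

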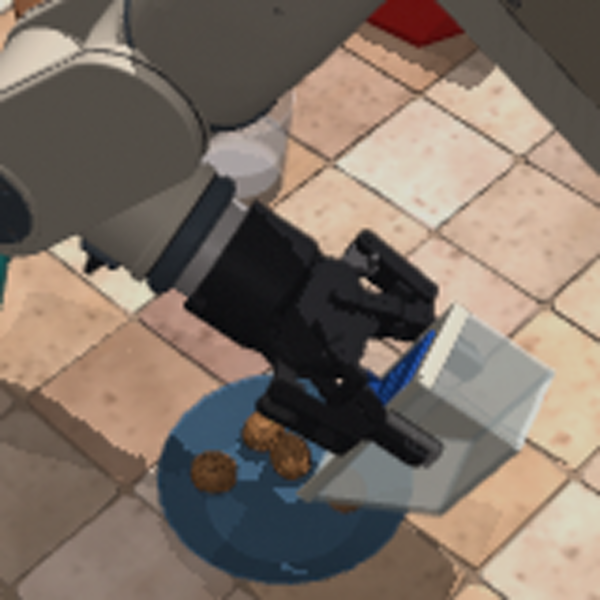

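Three walnuts lie in the dish (crop (262,432), (291,455), (213,472)). A fourth shows at (345,503), near the lip behind the front wall. Tipping to 76° with a slight rise to see where it is.

Call:
{"api": "play_rows", "payload": {"deltas": [[-0.5,0.3,0,0,0,0.03,1],[-1,0.6,0,0,0,0.06,1],[-1.5,1,0,0,0,0.09,1],[-2,1.28,0,0,0,0.123,1],[-2.4,1.35,0,0,0,0.155,1],[-2.9,1.4,0,0,0,0.19,1],[-2.9,1.4,0,0,0,0.19,1],[-2.9,1.4,0,0,0,0.19,1],[-2.9,1.4,0,0,0,0.19,1]]}}

```text
time: 15.13
tool_pos: [0.4434, 0.1507, 0.173]
tool_rot: [-0.201, 0.678, 0.707, -0.028]
contact_force: [-0.8, -0.8, -4.7]
width: 0.717
```

```bash
python3 - <<'E'
from h import *
s=read_state();snap('scene','s11');snap('wrist','w11')
print(s['tool_pos'],s['joints'].round(3),s['width'],s['contact_force'])
a=cv2.imread('pics/s11.png')[200:360,230:390];a=cv2.resize(a,(440,440),interpolation=2);w=cv2.resize(cv2.imread('pics/w11.png'),(360,270));w=cv2.copyMakeBorder(w,0,170,0,0,0)
cv2.imwrite('pics/c11.png',np.hstack([a,w]))
E
```

```text
[0.44339068 0.15072067 0.17301538] [ 0.312  0.958  1.369 -0.018  2.137 -1.585] 0.7169901516455769 [-0.83590586 -0.84412612 -4.70901441]
```

View pics/c11.png

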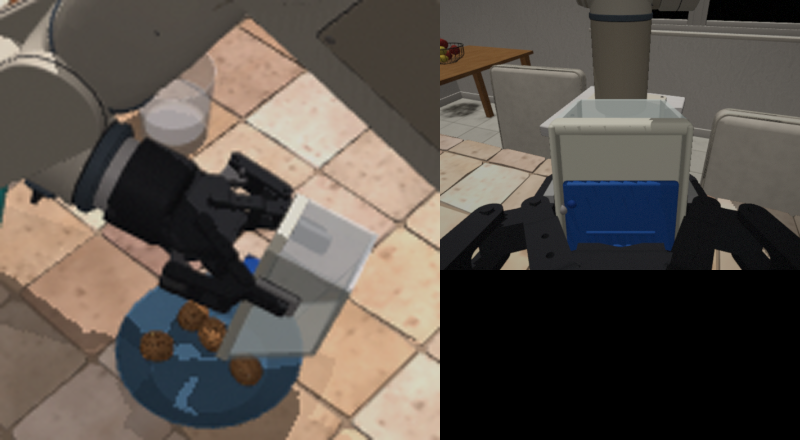

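All four walnuts are in the dish (crop (193,316), (212,334), (156,345), (246,370)) and the keeper is empty. Raising straight up, then levelling.

```bash
python3 - <<'E'
from h import *
s=read_state();r0=R.from_quat(s['tool_rot'])
print('A',rel(s['tool_pos']+[0,0,.07],r0))
for th,z in((50,.24),(25,.22),(0,.19)):
    T,Q=pour(th,.1,.03);T[2]=z;print(th,T,rel(T,Q))
E
```

```text
A (array([-1.72,  6.79, -0.  ]), array([0., 0., 0.]))
50 [0.40034194 0.13583951 0.24      ] (array([ 2.79,  7.58, -0.02]), array([ 0.   , -0.   , -0.451]))
25 [0.38336699 0.13006077 0.22      ] (array([ 5.01,  6.08, -0.02]), array([ 0.   , -0.   , -0.887]))
0 [0.38910931 0.13201561 0.19      ] (array([ 5.16,  3.03, -0.02]), array([ 0.   , -0.   , -1.323]))
```

Call:
{"api": "play_rows", "payload": {"deltas": [[-0.3,1,0,0,0,0,1],[-0.7,3,0,0,0,0,1],[-1.2,5,0,0,0,0,1],[-1.7,6.8,0,0,0,0,1],[-0.6,7,0,0,0,-0.11,1],[0.5,7.2,0,0,0,-0.22,1],[1.6,7.4,0,0,0,-0.33,1],[2.8,7.6,0,0,0,-0.45,1],[3.3,7.2,0,0,0,-0.56,1],[3.9,6.8,0,0,0,-0.67,1],[4.4,6.4,0,0,0,-0.78,1],[5,6.1,0,0,0,-0.887,1],[5.1,5.3,0,0,0,-1,1],[5.1,4.5,0,0,0,-1.11,1],[5.1,3.8,0,0,0,-1.22,1],[5.16,3,0,0,0,-1.323,1],[5.16,3,0,0,0,-1.323,1],[5.16,3,0,0,0,-1.323,1]]}}

```text
time: 16.73
tool_pos: [0.387, 0.1315, 0.1902]
tool_rot: [-0.574, 0.413, 0.576, 0.41]
contact_force: [-0.1, -0.3, -5.5]
width: 0.714
```

```bash
python3 - <<'E'
from h import *
s=read_state();print(s['tool_pos'],s['joints'].round(3),s['width'],s['contact_force'])
print(rel([.505,-.1555,.143],down(YAW-np.pi/2)))
E
```

```text
[0.38698999 0.1315434  0.19020103] [ 0.299  0.169  2.116 -0.     0.862 -1.6  ] 0.7141096193241395 [-0.1155762  -0.30185471 -5.54053543]
(array([  4.71,  -1.95, -30.98]), array([ 0.69 , -0.002, -0.006]))
```

Carrying it back to its original free spot, then lowering.

Call:
{"api": "play_rows", "payload": {"deltas": [[0,0,-0.8,0.015,0,0,1],[0,-0.1,-2.4,0.05,0,0,1],[0.2,-0.3,-4.8,0.105,0,0,1],[0.5,-0.4,-7.5,0.165,0,0,1],[0.9,-0.6,-10.2,0.225,0,0,1],[1.4,-0.8,-13,0.29,0,0,1],[1.9,-1,-16,0.355,0,0,1],[2.4,-1.2,-19,0.42,0,0,1],[2.9,-1.4,-22,0.49,0,0,1],[3.4,-1.6,-24.8,0.55,0,0,1],[3.9,-1.75,-27.3,0.61,0,0,1],[4.3,-1.85,-29.3,0.65,0,0,1],[4.6,-1.9,-30.5,0.68,0,0,1],[4.7,-1.95,-31,0.69,0,-0.005,1],[4.7,-1.95,-31,0.69,0,-0.005,1],[4.7,-1.95,-31,0.69,0,-0.005,1]]}}

```text
time: 18.07
tool_pos: [0.5072, -0.1544, 0.1423]
tool_rot: [-0.402, 0.581, 0.402, 0.582]
contact_force: [-0.6, 0.9, -5.4]
width: 0.714
```

```bash
python3 - <<'E'
from h import *
s=read_state();snap('scene','s12');print(s['tool_pos'],s['joints'].round(3),s['width'],s['contact_force'])
print(rel([.505,-.1555,.026],down(YAW-np.pi/2)))
E
```

```text
[ 0.50719432 -0.15442626  0.1423425 ] [-0.319  0.411  1.903  0.002  0.825 -1.529] 0.7135441969110612 [-0.55987334  0.91663133 -5.37553058]
(array([11.65,  0.18, -0.22]), array([0.001, 0.001, 0.002]))
```

View pics/s12.png

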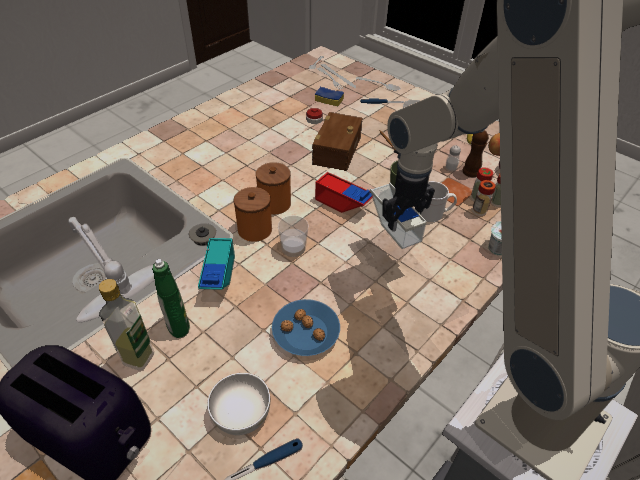

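Dish holds four walnuts and hasn't visibly moved. Lowering, slowing near contact.

Call:
{"api": "play_rows", "payload": {"deltas": [[1,0.1,-0.1,0,0,0,1],[3,0.2,-0.2,0,0,0,1],[5,0.2,-0.2,0,0,0,1],[7,0.2,-0.2,0,0,0,1],[9,0.2,-0.2,0,0,0,1],[10.3,0.2,-0.2,0,0,0,1],[10.9,0.2,-0.2,0,0,0,1],[11.2,0.2,-0.2,0,0,0,1],[11.4,0.2,-0.2,0,0,0,1],[11.4,0.2,-0.2,0,0,0,1],[11.4,0.2,-0.2,0,0,0,1]]}}

```text
time: 19.03
tool_pos: [0.5061, -0.1562, 0.0293]
tool_rot: [-0.403, 0.58, 0.401, 0.583]
contact_force: [0.8, -0.1, -5.0]
width: 0.717
```

```bash
python3 - <<'E'
from h import *
s=read_state();snap('scene','s13');print(s['tool_pos'],s['contact_force'])
a=cv2.imread('pics/s13.png')[150:290,330:470];cv2.imwrite('pics/c13.png',cv2.resize(a,(560,560),interpolation=2))
E
```

```text
[ 0.5060915  -0.15616498  0.0292872 ] [ 0.81583818 -0.06026459 -5.01500502]
```

View pics/c13.png

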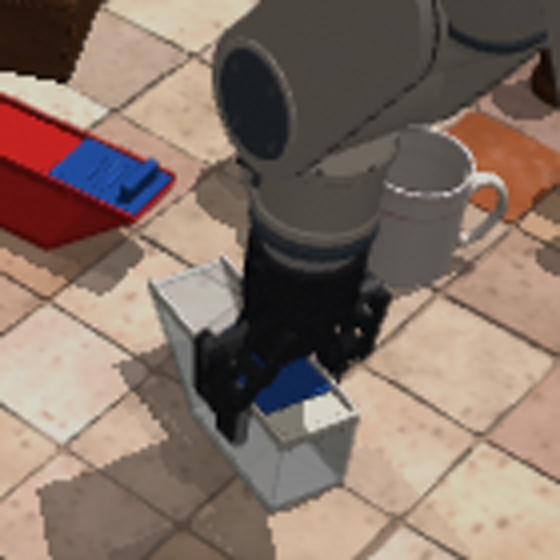

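Still carried (−5 N). Going down 1 mm at a time.

Call:
{"api": "play_rows", "payload": {"deltas": [[0.1,0,0,0,0,0,1],[0.2,0,0,0,0,0,1],[0.3,0,0,0,0,0,1],[0.4,0,0,0,0,0,1],[0.4,0,0,0,0,0,1],[0.4,0,0,0,0,0,1]]}}

```text
time: 19.58
tool_pos: [0.5056, -0.1562, 0.0247]
tool_rot: [-0.403, 0.581, 0.401, 0.583]
contact_force: [-0.1, 0.3, -2.4]
width: 0.721
```

```bash
python3 - <<'E'
from h import *
s=read_state();print(s['tool_pos'],s['contact_force'])
E
```

```text
[ 0.50563637 -0.15618662  0.02470101] [-0.11868976  0.26876322 -2.38153468]
```

Call:
{"api": "play_rows", "payload": {"deltas": [[0.05,0,0,0,0,0,1],[0.1,0,0,0,0,0,1],[0.1,0,0,0,0,0,1],[0.1,0,0,0,0,0,-1],[0.1,0,0,0,0,0,-1],[0.1,0,0,0,0,0,-1],[0.1,0,0,0,0,0,-1],[0.1,0,0,0,0,0,-1],[0.1,0,0,0,0,0,-1],[0.1,0,0,0,0,0,-1],[0.1,0,0,0,0,0,-1],[0.1,0,0,0,0,0,-1]]}}

```text
time: 20.58
tool_pos: [0.5055, -0.1561, 0.0235]
tool_rot: [-0.403, 0.581, 0.401, 0.583]
contact_force: [-0.9, -0.9, -0.1]
width: 1.001
```

```bash
python3 - <<'E'
from h import *
s=read_state();snap('wrist','w14');print(s['tool_pos'],s['contact_force'],s['width'])
E
```

```text
[ 0.50552434 -0.15609487  0.02350847] [-0.85807584 -0.89906693 -0.07253012] 1.0012601696877004
```

View pics/w14.png

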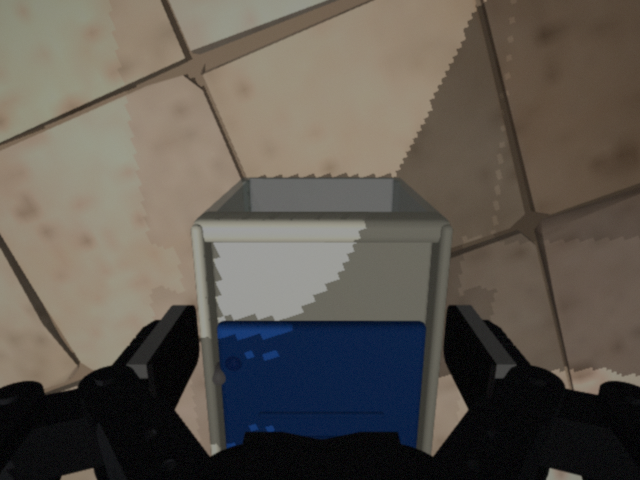

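Jaws are open with a gap on both sides and the keeper is flat. Retreating straight up.

Call:
{"api": "play_rows", "payload": {"deltas": [[-0.5,0,0,0,0,0,-1],[-2,0,0,0,0,0,-1],[-5,0,0,0,0,0,-1],[-9,0,0,0,0,0,-1],[-13,0,0,0,0,0,-1],[-16,0,0,0,0,0,-1],[-17,0,0,0,0,0,-1],[-17,-6,0,0,0,0,-1],[-17,-6,-3,0,0,0,-1],[-17,-6,-3,0,0,0,-1],[-17,-6,-3,0,0,0,-1],[-17,-6,-3,0,0,0,-1]]}}

```text
time: 21.63
tool_pos: [0.5493, -0.205, 0.1929]
tool_rot: [-0.402, 0.581, 0.401, 0.583]
contact_force: [-0.1, 0.9, 0.2]
width: 1.003
```

```bash
python3 - <<'E'
from h import *
s=read_state();snap('scene','s15');t=snap('top','t15')[:,:,::-1].copy();print(s['tool_pos'],s['contact_force'],s['width'])
h=cv2.cvtColor(t,cv2.COLOR_BGR2HSV)
m=cv2.inRange(h,(95,60,30),(118,255,255));k=np.zeros_like(m);k[250:320,225:300]=255;m&=k
cs,_=cv2.findContours(m,0,1);c=max(cs,key=cv2.contourArea);e=cv2.fitEllipse(cv2.convexHull(c));d=ray('top',e[0],.03);print('dish',d)
w=cv2.inRange(h,(3,70,20),(25,255,200));k=np.zeros_like(m);cv2.circle(k,(int(e[0][0]),int(e[0][1])),26,255,-1);w&=k
n,l,st,ce=cv2.connectedComponentsWithStats(w)
for i in range(1,n):
    if st[i,4]>10:
        p=ray('top',ce[i],.02);print(ce[i].round(1),st[i,4],p.round(3),np.hypot(*(p-d)[:2]).round(3))
a=cv2.resize(t[240:330,220:310],(400,400),interpolation=2);b=cv2.resize(cv2.imread('pics/s15.png')[160:280,330:450],(400,400),interpolation=2)
cv2.imwrite('pics/c15.png',np.hstack([a,b]))
E
```

```text
[ 0.54934526 -0.20499555  0.19288115] [-0.08141048  0.94260901  0.17796816] 1.0026166086673047
dish [0.53147647 0.18214686 0.03      ]
[253.4 271.3] 74 [0.572 0.207 0.02 ] 0.048
[269. 277.] 153 [0.558 0.162 0.02 ] 0.033
[264. 298.] 71 [0.499 0.172 0.02 ] 0.034
```

View pics/c15.png

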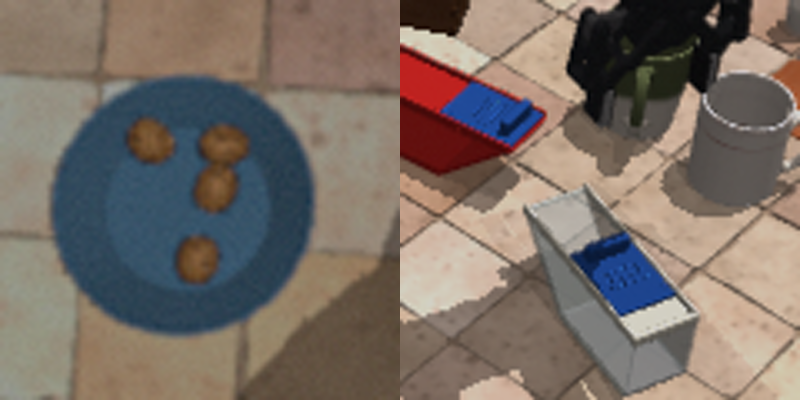

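View pics/t15.png

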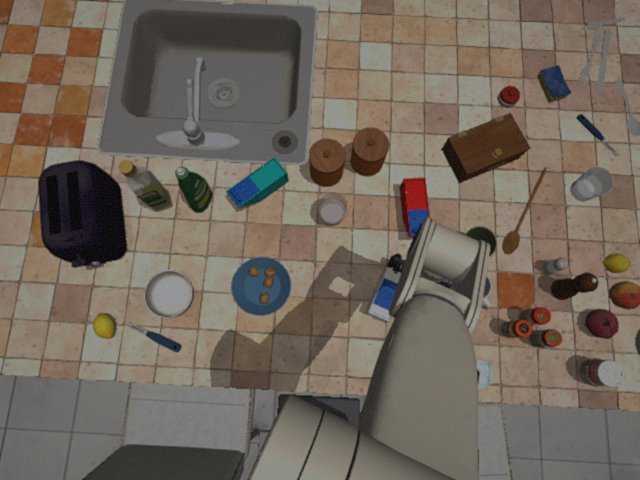

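All four walnuts are within about 50 mm of the dish centre, the dish is unmoved, and the keeper is upright and released. Handing in.

```bash
python3 -c "
from rig import *
print(close_job())"
```

```text
the job is handed in; nothing more can be done
None
```

I pushed the blue shutter back to its stop, poured all four walnuts into the dish, and stood the keeper upright near where it started. I then released it and handed the job in at about 22 s. The hand-in gave no verdict, so what follows is from my own checks.

- **Shutter:** I took it as clicked because the bar reached its stop position. Pushing 5 mm further moved the whole keeper at about 2.7 N, well over the 1.2 N detent, and the shutter stayed back during the pour. The plate moved only about 60 mm in the wrist camera view, less than the stated 68 mm, because the bar sat about 8 mm farther back at the start than described.
- **Pour:** The spout was lowered to about 65 mm above the worktop before the walnuts began to roll, and tipping continued to about 76 degrees. No walnut landed outside the dish.
- **Final pictures:** All four walnuts are within about 50 mm of the dish centre. The colour mask merged the two that touch, so I counted four by eye in the enlarged crop.
- **Dish and keeper:** The dish is where it was, to within 1 mm, and the keeper is empty, flat on the worktop and not touched by the gripper.
- **Bystanders:** In the last pictures the mug, tumbler, bowl and the red and turquoise look-alikes appear unmoved, judged by eye only.

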